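# Index the lens carousel

### The arm

A 6-joint arm with a two-finger parallel gripper is mounted at the origin on the work surface. World frame = base frame: x ahead of the robot, y to its left, z up, the work surface at z = 0. Lengths are in m, angles in rad, forces in N, time in s.
With the tool pointing down it reaches from about 0.35 to 0.775 m from the base axis. Payload 5.5 kg.
Tool frame: the origin (TCP) lies midway between the tips of the shut fingers; the grasp point (between the pads) lies 19 mm behind it; z points along the fingers, y is the line along which they close (so a half turn about z gives the same grasp; the last joint's range is limited). The gripper opens to 85 mm and grips with 20 to 120 N. Pads are 22 mm wide; open, the fingers measure 114 mm over their backs; the gripper's body (76 mm by 85 mm) begins 54 mm behind the grasp point. The pads swing forward as they close: fully open they stand 13 mm farther back than shut.
Start: joints at [1.115, 0.313, 0.046, 1.304, 0, 1.431], TCP at [0.179, 0.547, 0.207] pointing down, gripper open.
Joint ranges: [-2.76, 2.76], [-0.86, 1.69], [-1.03, 1.26], [-2.2, 2.34], [-1.47, 1.5], [-3.14, 3.14]. Speed limits (rad/s): [2.57, 2.57, 3.14, 3.14, 3.14, 3.14].

### API

Orientations are given as a unit quaternion [w, x, y, z].
In Python, from workcell import get_state, read_camera, camera_info, hand_in, recognise gives the robot as it stands.
- The arm moves only by the tool arm_command, never from a script. Its argument "moves" is one flat list of numbers, 7 for each row, row after row: the opening, from -1 (shut) to 1 (fully open), then the shift along the tool's x, y, z in mm, then the turn, a rotation vector about the tool's x, y, z in rad. A call has 1 to 8 rows; each row shifts and turns the commanded pose from where the row before left it, along the tool's axes as they then stand; what a row does not reach is not made up. A row lasts 1/8 s, in which the tool goes at most 62.5 mm and 10.7 degrees, less where a joint would pass 70% of its speed; a pose out of reach is approached as far as the arm can. A call with a gripper value outside its range is refused whole. The fingers move at their own pace and stop on an object; "newtons" is the grip in N (left out, the last holds). Time passes only in rows, so rows that do not move let the fingers close. It gives the time, the measured TCP pose, the force, the opening and the grip force at its end, in the units of the state.
- get_state(): the state, without advancing time (a new reading comes with each control period).
- read_camera(name): name is "side" or "top" or "wrist"; returns (picture, depth): 480x640x3 uint8, blue, green, red; 480x640 float32, m along the optical axis (not along the pixel's ray), 0 where there is no reading.
- camera_info(name): a dict with "fovy" (degrees; the focal length in pixels is half the picture's height over the tangent of half this angle, whatever the lens; pixels are square), "cx", "cy" (the principal point, pixels), "k1" (the pictures are not rectified: a ray, as slopes to the right and down, at radius r is drawn at 1 + k1 r^2 times it, then the intrinsics apply), "eye" and "orientation" of the camera in the world; the wrist camera has in their place "tool_from_camera" (4x4, takes a point from camera to tool coordinates, whose origin is the TCP and whose axes are the flange's). Camera axes: x right, y down, z forward; pixel columns grow to the right and rows downward; lengths in m; the calibration is good to about 2 mm. A picture is of the moment at which its call begins: read the wrist's pose just before it. camera_info takes no time and is no camera call.
- hand_in(): hands the job in; it is judged then, once.
Trained networks look in the newest picture that a camera, given by its name, has taken for a name from the list of things; names that differ only in an ending like _2 or _b are one class to them, and where a whole thing is asked for, a point or a joint stands for the part that bears it (a point fixed in the world has none). Each returns a list of dicts, best first, with "confidence" (0 to 1); they miss things now and then, are a little off and sometimes report something else, mostly with a low value. They report only what shows in the picture. A call takes as long as a camera call. They do not tell look-alikes from the thing itself.
- recognise(camera, label): "point" ([column, row] in pixels, amid what is visible of it).
The state is a dict: "clock": time; "joint_pos": joint angles; "qvel": joint speeds; "tau": joint torques, N m; "tcp_pos": TCP position; "orientation": TCP orientation; "wrist_force": force on the tool from outside, world axes, zero at the start; "ft_torque": the same for the moment, N m; "finger_gap": finger opening in m; "grip_force": force on a finger pad.
Only numpy, scipy, OpenCV 4.12 (cv2) and the standard library are available. Lean on these libraries where they do the work, as an engineer would, in place of code of your own. Each camera call takes 0.05 s, during which the arm holds its last target. There are 200 camera calls.

### The job

Turn the lens carousel by gently pushing one of its arms with a fingertip until the red-rimmed lens is squarely in line with the black arrow on the base, and leave it standing there. Then press the yellow button beside it all the way down and let it go. The lenses must stay in their pockets untouched, the bottle, jar and cup must stay where they are, and the button must not be pressed before the red lens is at the arrow.

Things in the scene. Friction and masses are not known exactly. Their poses are not given: they have to be found in the camera images.
- base: fixed round base of the carousel on the table: a white plate 280 mm across and 12 mm thick, with a grey pillar 90 mm across up to z = 30 mm; origin at the centre of its underside, on the carousel's axis
- carousel: rotor: grey disc 156 mm across, z = 30 to 38 mm, turning both ways about the base's vertical axis, no stop within a full turn; stiff bearing (about 1.5 N at 100 mm from the axis), stays where left. Four black pockets (inner diameter 40 mm, walls 4 mm high) centred 52 mm from the axis on its own +x, +y, -x, -y axes. Origin on the axis at the disc's underside; its axes turn with it
- arms: hub (32 mm across, top z = 56 mm) and four radial arms fixed to the rotor at 45, 135, 225, 315 degrees from its x axis, between the pockets. Each ends in a orange block 12 mm wide, 92 to 122 mm from the axis, z = 28 to 48 mm: push it sideways about 104 mm from the axis. Beside and under it is free room down to the base plate (z = 12 mm). Origin, axes as carousel
- index (a point): where the middle of the red lens must be, seen from above: 52 mm from the axis on the line of the black arrow, z = 38 mm. The arrow lies flat on the white plate, 82 to 138 mm from the axis, its tip pointing at the axis; it does not turn with the rotor; it can stand in any direction on the far half of the base, away from the robot
- lens_red: a round test lens with a red rim and pale glass, 38 mm across, 6 mm thick, loose in one of the four pockets (any of them); origin at the centre of its underside. This is the lens to bring to the arrow
- lens_blue: a round test lens with a blue rim and pale glass, 38 mm across, 6 mm thick, loose in one of the four pockets (any of them); origin at the centre of its underside
- lens_green: a round test lens with a green rim and pale glass, 38 mm across, 6 mm thick, loose in one of the four pockets (any of them); origin at the centre of its underside
- lens_white: a round test lens with a white rim and pale glass, 38 mm across, 6 mm thick, loose in one of the four pockets (any of them); origin at the centre of its underside
- go (a joint): travel of the yellow push button in m: 0 up, 0.006 fully down; it springs back up and takes about 5 N to hold fully down
- go_top (a point): centre of the top of the yellow button cap (36 mm across), on a low grey fixed housing beside the carousel; it is pressed straight down
- spray: loose lens-cleaner bottle with a blue cap, 44 mm across, 85 mm tall, standing; bystander; origin at the centre of its underside
- jar: loose amber jar with a black lid, 66 mm across, 70 mm tall, standing; bystander; origin at the centre of its underside
- cup: loose white cup, 64 mm across, 75 mm tall, standing; bystander; origin at the centre of its underside
Things that resemble listed ones, but are neither listed nor needed, are in the scene too. There is more than one size of the part that bears go; the job needs the smaller.

How it is judged:
By the outcome, as a careful person would: the job done as asked, in the order asked, and still so for the second after the job is handed in, with the robot touching nothing.
It also fails if it takes over 61 s, if anything falls off the work surface, if the arm or the gripper's body presses on something with over 40 N, if the wrist force passes 120 N, or if a joint passes its speed limit or range.

## Working session

There is one attempt and no reset: what is moved stays moved. The work goes in short steps, Python scripts to look and compute and a tool call to move; the robot and the scene stay as the last step left them, time stands still between calls to the robot, and variables do not carry over. Pictures are saved under pics/ and viewed, at most 10 in all, crops included, and the job is handed in when it is done.

Besides the shell and the picture viewer there is one more tool, called after "Emit:" in YAML: its name, and indented under it one key for each argument. arm_command: Moves the arm, as the interface text tells. Its arguments: {"type":"object","properties":{"moves":{"type":"array"},"newtons":{"type":"number"}},"required":["moves"]}

```bash
mkdir -p pics; ls; cat > h.py <<'E'
import numpy as np, cv2
from scipy.spatial.transform import Rotation as R
from workcell import *
def Rq(q): return R.from_quat([q[1],q[2],q[3],q[0]]).as_matrix()
def cam(name):
    i=camera_info(name); f=240/np.tan(np.radians(i["fovy"])/2)
    if name=="wrist":
        s=get_state(); T=np.array(i["tool_from_camera"]); Rt=Rq(s["orientation"])
        return f,i,Rt@T[:3,:3],Rt@T[:3,3]+np.array(s["tcp_pos"])
    return f,i,Rq(i["orientation"]),np.array(i["eye"])
def ray(C,p):
    f,i,Rm,e=C
    d=np.array([(p[0]-i["cx"])/f,(p[1]-i["cy"])/f]); u=d.copy()
    for _ in range(20): u=d/(1+i["k1"]*(u@u))
    return Rm@np.array([u[0],u[1],1.])
def atz(C,p,z):
    r=ray(C,p); return C[3]+r*(z-C[3][2])/r[2]
def proj(C,P):
    f,i,Rm,e=C; c=Rm.T@(np.array(P)-e); u=c[:2]/c[2]; u=u*(1+i["k1"]*(u@u))
    return u*f+[i["cx"],i["cy"]]
def atd(C,p,dep): return C[3]+ray(C,p)*dep
E
python3 - <<'E'
from h import *
for n in ["top","side"]:
    print(n,camera_info(n))
    im,d=read_camera(n); cv2.imwrite(f"pics/{n}0.png",im); np.save(f"{n}0.npy",d)
    C=cam(n)
    for l in ["base","lens_red","lens_blue","lens_green","lens_white","go","spray","jar","cup"]:
        for r in recognise(n,l)[:4]:
            p=r["point"]; dd=d[int(p[1]),int(p[0])]
            print(l,np.round(p),round(r["confidence"],2),np.round(atd(C,p,dd),3))
E
```

```text
pics
top {'fovy': 46.39656912987414, 'cx': 317.8367439384814, 'cy': 252.71078210625072, 'k1': 0.057823367057113856, 'eye': array([ 0.53913711, -0.00198337,  0.79551459]), 'orientation': array([ 0.04508564, -0.70308322,  0.70954028, -0.01392371])}
base [410. 329.] 0.6 [ 0.5   -0.092  0.037]
lens_red [493. 284.] 0.77 [ 0.558 -0.199  0.044]
lens_blue [492. 284.] 0.26 [ 0.558 -0.199  0.044]
lens_green [415. 297.] 0.86 [ 0.542 -0.098  0.044]
lens_white [449. 250.] 0.73 [ 0.603 -0.143  0.045]
lens_white [399. 316.] 0.45 [ 0.517 -0.078  0.032]
go [260. 360.] 0.76 [0.459 0.111 0.031]
go [247. 283.] 0.65 [0.564 0.13  0.021]
spray [470. 143.] 0.75 [ 0.743 -0.171  0.063]
jar [219. 138.] 0.69 [0.755 0.16  0.07 ]
cup [416. 297.] 0.67 [ 0.542 -0.099  0.046]
cup [355. 119.] 0.62 [ 0.798 -0.023  0.004]
cup [454. 292.] 0.28 [ 0.547 -0.146  0.054]
side {'fovy': 44.197872346996505, 'cx': 320.9746458950524, 'cy': 241.7896783597941, 'k1': -0.19035523222463452, 'eye': array([ 0.45745188, -0.64941959,  0.76153402]), 'orientation': array([-0.3646989 ,  0.92506622, -0.09665635,  0.04364352])}
base [305. 374.] 0.59 [ 0.535 -0.217  0.011]
lens_red [318. 353.] 0.9 [ 0.557 -0.204  0.042]
lens_blue [307. 376.] 0.69 [ 0.537 -0.22   0.012]
lens_blue [270. 335.] 0.62 [ 0.495 -0.161  0.043]
lens_blue [294. 298.] 0.57 [ 0.542 -0.1    0.044]
lens_green [440. 317.] 0.74 [ 0.745 -0.19   0.054]
lens_white [336. 314.] 0.58 [ 0.596 -0.146  0.046]
lens_white [440. 317.] 0.29 [ 0.746 -0.189  0.054]
go [281. 204.] 0.71 [0.559 0.134 0.021]
go [226. 219.] 0.56 [0.456 0.103 0.032]
spray [441. 317.] 0.68 [ 0.745 -0.191  0.058]
jar [388. 172.] 0.9 [0.762 0.138 0.06 ]
jar [311. 374.] 0.66 [ 0.543 -0.22   0.013]
cup [427. 241.] 0.94 [ 0.791 -0.011  0.023]
```

View pics/top0.png

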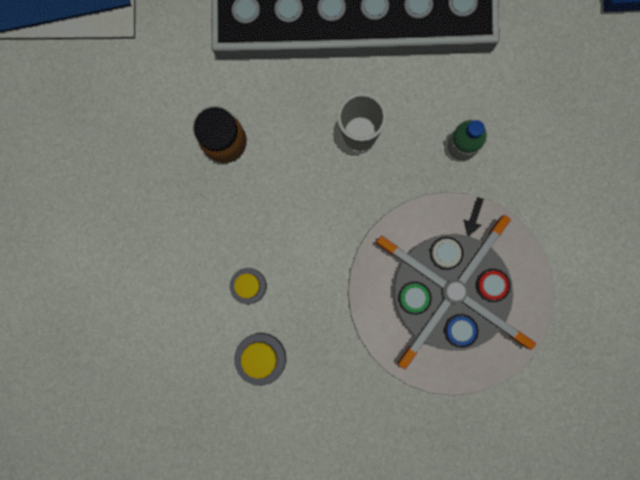

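View pics/side0.png

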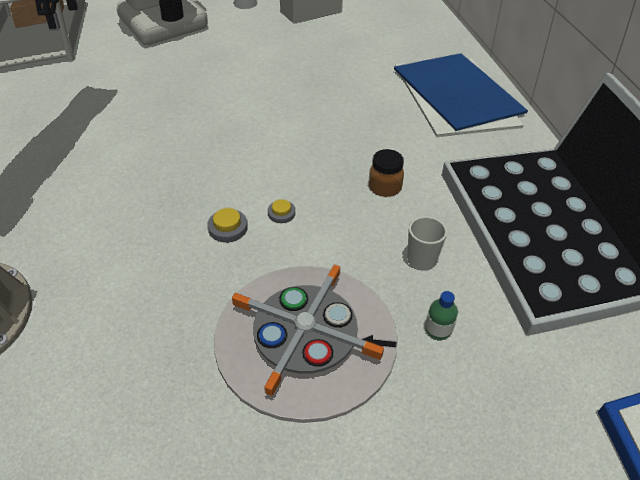

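The top view shows the carousel hub at (456,291), the red lens at (494,285) and the arrow at about (475,215), pointing down-left. There are two yellow buttons: one at (247,286) with a small housing and cap, and one at (260,360) that is larger. The side view shows the same two at (281,209) and (227,222). The smaller one, at top (247,286), is the one the job needs. I'll measure both and confirm it in an enlarged crop.

```bash
cat >> h.py <<'E'
def measure(n="top",verbose=True,save=None):
    im,d=read_camera(n); C=cam(n); 
    if save: cv2.imwrite(save,im)
    h=cv2.cvtColor(im,cv2.COLOR_BGR2HSV).astype(int); H,S,V=h[...,0],h[...,1],h[...,2]
    def blobs(m,amin):
        k,l,st,ce=cv2.connectedComponentsWithStats(m.astype(np.uint8))
        return [(st[i,4],ce[i],l==i) for i in range(1,k) if st[i,4]>=amin]
    o={}
    o["orange"]=[(a,atz(C,c,.048 if n=="top" else .044)) for a,c,_ in blobs((H>5)&(H<17)&(S>180)&(V>120),40)]
    o["yellow"]=[(a,c,atz(C,c,.022),2*np.sqrt(a/np.pi)) for a,c,_ in blobs((H>20)&(H<32)&(S>150)&(V>80),60)]
    for nm,m in [("red",((H<5)|(H>174))&(S>140)&(V>90)),("blue",(H>100)&(H<125)&(S>120)),("green",(H>50)&(H<80)&(S>110))]:
        o[nm]=[]
        for a,c,mm in blobs(m,60):
            cn,_=cv2.findContours(mm.astype(np.uint8),cv2.RETR_EXTERNAL,cv2.CHAIN_APPROX_NONE)
            (x,y),_,_=cv2.fitEllipse(max(cn,key=len)) if len(cn[0])>5 else ((c[0],c[1]),0,0)
            o[nm].append((a,np.array([x,y]),atz(C,[x,y],.044)))
    o["dark"]=[(a,c,m,atz(C,c,.012)) for a,c,m in blobs((V<60),40)]
    return o,im,d,C
E
python3 - <<'E'
from h import *
np.set_printoptions(precision=4,suppress=True)
for n in ["top","side"]:
    o,im,d,C=measure(n); print(n)
    for k in o:
        for b in o[k]: print(k,[x for x in b if not(isinstance(x,np.ndarray) and x.ndim==2)])
    if n=="top":
        for c in [(247,286),(260,360)]:
            print(d[c[1]-1:c[1]+2,c[0]-1:c[0]+2].mean(), atd(C,c,d[c[1],c[0]]))
        cv2.imwrite("pics/crop_btn.png",cv2.resize(im[240:400,200:320],None,fx=3.5,fy=3.5,interpolation=cv2.INTER_CUBIC))
E
```

```text
top
orange [np.int32(128), array([ 0.6368, -0.2118,  0.048 ])]
orange [np.int32(123), array([ 0.6127, -0.0607,  0.048 ])]
orange [np.int32(138), array([ 0.4854, -0.2358,  0.048 ])]
orange [np.int32(122), array([ 0.4618, -0.0845,  0.048 ])]
yellow [np.int32(478), array([246.4142, 285.41  ]), array([0.5596, 0.1314, 0.022 ]), np.float64(24.669991941291908)]
yellow [np.int32(1002), array([258.2146, 359.8633]), array([0.4578, 0.1147, 0.022 ]), np.float64(35.71814698195629)]
red [np.int32(262), array([493.419 , 284.8631]), array([ 0.5572, -0.1999,  0.044 ])]
blue [np.int32(2376), array([28.0541, 12.4382]), array([0.9431, 0.4333, 0.044 ])]
blue [np.int32(368), array([619.991 ,   4.7595]), array([ 0.9286, -0.3736,  0.044 ])]
blue [np.int32(238), array([474.8937, 128.8613]), array([ 0.7672, -0.1819,  0.044 ])]
blue [np.int32(317), array([461.4874, 330.4651]), array([ 0.4978, -0.1569,  0.044 ])]
green [np.int32(390), array([468.5321, 137.2353]), array([ 0.756 , -0.1732,  0.044 ])]
green [np.int32(283), array([414.8591, 297.5013]), array([ 0.5412, -0.0974,  0.044 ])]
dark [np.int32(7784), array
[... 2956 characters left out ...]
222, 0.012 ])]
dark [np.int32(83), array([ 28.2048, 308.1687]), array([ 0.11  , -0.0146,  0.012 ])]
dark [np.int32(132), array([293.7879, 302.5227]), array([ 0.5426, -0.0858,  0.012 ])]
dark [np.int32(136), array([336.8971, 317.8382]), array([ 0.6028, -0.1288,  0.012 ])]
dark [np.int32(149), array([271.3356, 337.4966]), array([ 0.4972, -0.1444,  0.012 ])]
dark [np.int32(152), array([380.3487, 341.7303]), array([ 0.657 , -0.1857,  0.012 ])]
dark [np.int32(129), array([317.2558, 356.6977]), array([ 0.5583, -0.1918,  0.012 ])]
dark [np.int32(89), array([313.9888, 367.6292]), array([ 0.5498, -0.2091,  0.012 ])]
dark [np.int32(588), array([617.5544, 443.9507]), array([ 0.9407, -0.4321,  0.012 ])]
```

View pics/crop_btn.png

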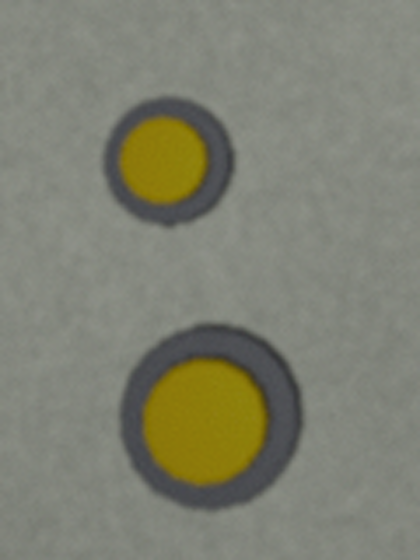

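The crop confirms it: the upper button, at top-view (246,285), has a cap of about 25 px, or about 36 mm. The lower one's cap is about 50 mm. The upper one is the smaller and the right one, at about (0.559, 0.131, 0.021).

```bash
python3 - <<'E'
from h import *
np.set_printoptions(precision=4,suppress=True)
s=get_state(); print(s["clock"],s["tcp_pos"],Rq(s["orientation"]),s["finger_gap"],s["wrist_force"])
o,im,d,C=measure("top"); c0=np.mean([b[1] for b in o["orange"]],0)[:2]; print("axis",c0)
A=[np.degrees(np.arctan2(*(b[1][:2]-c0)[::-1])) for b in o["orange"]]; print(A)
m=[b for b in o["dark"] if np.hypot(*(b[1]-[473,217]))<6][0]
ys,xs=np.nonzero(m[2]); P=np.array([atz(C,(x,y),.012)[:2] for x,y in zip(xs,ys)])-c0
w,V=np.linalg.eigh(np.cov(P.T)); v=V[:,1]; print("arrow pca",np.degrees(np.arctan2(v[1],v[0])),"cent",np.degrees(np.arctan2(*P.mean(0)[::-1])),np.hypot(*P.T).min(),np.hypot(*P.T).max())
r=o["red"][0][2][:2]-c0; print("red",np.degrees(np.arctan2(r[1],r[0])),np.hypot(*r))
# plate fit
g=im.astype(int); z=np.array([[0]])
E
```

```text
1.1 [0.1786 0.5466 0.2065] [[-0.9506  0.3106  0.    ]
 [ 0.3106  0.9506  0.0001]
 [-0.      0.0001 -1.    ]] 0.08587282881617442 [-0.5331  0.2567  0.3604]
axis [ 0.5492 -0.1482]
[np.float64(-35.94477407154967), np.float64(54.04847220687776), np.float64(-126.04854251303613), np.float64(143.9585854883341)]
arrow pca 161.12170283192523 cent -19.391380771379353 0.08295622841066806 0.137061702955891
red -81.19138473983308 0.05240138537902886
```

Emit:
arm_command:
  moves: [-1,-34.7,-34.2,0,0,0,0,-1,-34.7,-34.2,0,0,0,0,-1,-34.7,-34.2,0,0,0,0,-1,-34.7,-34.2,0,0,0,0,-1,-34.7,-34.2,0,0,0,0,-1,-34.7,-34.2,0,0,0,0,-1,-34.7,-34.2,0,0,0,0,-1,-34.7,-34.2,0,0,0,0]
  newtons: 20

```text
clock: 2.15
tcp_pos: [0.3582, 0.199, 0.2068]
orientation: [0.0, 0.157, 0.988, 0.0]
wrist_force: [0.9, -0.4, -0.8]
finger_gap: -0.0002
grip_force: 0.0
```

Emit:
arm_command:
  moves: [-1,-34.7,-34.2,0,0,0,0,-1,-34.7,-34.2,0,0,0,0,-1,-34.7,-34.2,0,0,0,0,-1,-34.7,-34.2,0,0,0,0,-1,-34.7,-34.2,0,0,0,0,-1,-34.7,-34.2,0,0,0,0]

```text
clock: 2.9
tcp_pos: [0.4923, -0.061, 0.2067]
orientation: [0.0, 0.157, 0.988, 0.0]
wrist_force: [0.7, 0.6, 0.4]
finger_gap: 0.0
grip_force: 0.0
```

Emit:
arm_command:
  moves: [-1,0,0,20,0,0,0.1623,-1,0,0,30,0,0,0.1623,-1,0,0,30,0,0,0.1623,-1,0,0,0,0,0,0]

```text
clock: 3.4
tcp_pos: [0.4897, -0.0589, 0.1245]
orientation: [-0.002, 0.39, 0.921, -0.0]
wrist_force: [-0.7, 0.2, 0.5]
finger_gap: -0.0003
grip_force: 0.0
```

```bash
python3 - <<'E'
from h import *
np.set_printoptions(precision=4,suppress=True)
s=get_state(); M=Rq(s["orientation"]);print(s["clock"],s["tcp_pos"],M,s["finger_gap"],s["wrist_force"],s["joint_pos"])
dw=np.array([.4917,-.0592,.028])-s["tcp_pos"]; print(M.T@dw*1000, np.degrees(np.arctan2(M[1,0],M[0,0])))
im,d=read_camera("side"); cv2.imwrite("pics/side1.png",im)
E
```

```text
3.4 [ 0.4897 -0.0589  0.1245] [[-0.6959  0.7181 -0.0046]
 [ 0.7181  0.6959  0.0014]
 [ 0.0042 -0.0023 -1.    ]] -0.00031425197229894127 [-0.7078  0.1919  0.4906] [-0.2827  0.2025 -0.3067  1.0665  0.0001  0.5184]
[-2.0141  1.4639 96.5346] 134.09804805604097
```

View pics/side1.png

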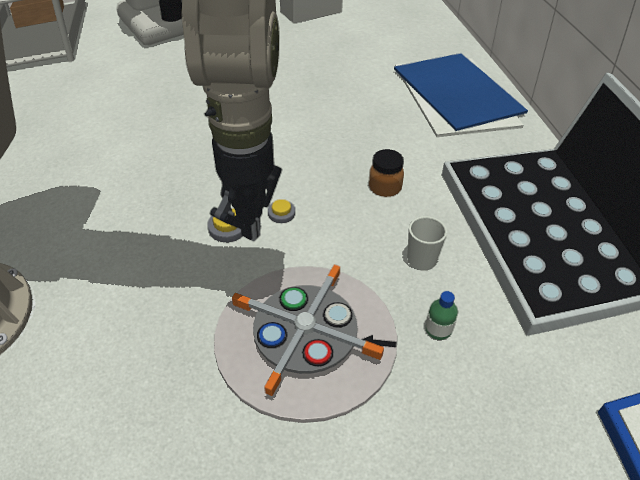

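The side view shows the shut fingers at about (250,235), hovering above the plate's edge behind the near orange block at (241,300). The path down is clear.

Emit:
arm_command:
  moves: [-1,-2,1.5,20,0,0,0,-1,0,0,25,0,0,0,-1,0,0,25,0,0,0,-1,0,0,20,0,0,0,-1,0,0,6.5,0,0,0,-1,0,0,0,0,0,0]

```text
clock: 4.2
tcp_pos: [0.4949, -0.0599, 0.0309]
orientation: [0.001, 0.39, 0.921, 0.0]
wrist_force: [-0.1, 0.7, -0.1]
finger_gap: 0.0002
grip_force: 0.0
```

```bash
python3 - <<'E'
from h import *
np.set_printoptions(precision=4,suppress=True)
s=get_state(); M=Rq(s["orientation"]);print(s["clock"],s["tcp_pos"],s["wrist_force"],M[2], np.degrees(np.arctan2(M[1,0],M[0,0])))
im,d=read_camera("side"); cv2.imwrite("pics/side2.png",cv2.resize(im[170:420,180:420],None,fx=2.4,fy=2.4))
E
```

```text
4.2 [ 0.4949 -0.0599  0.0309] [-0.0886  0.6606 -0.143 ] [-0.001   0.0006 -1.    ] 134.0796344551869
```

View pics/side2.png

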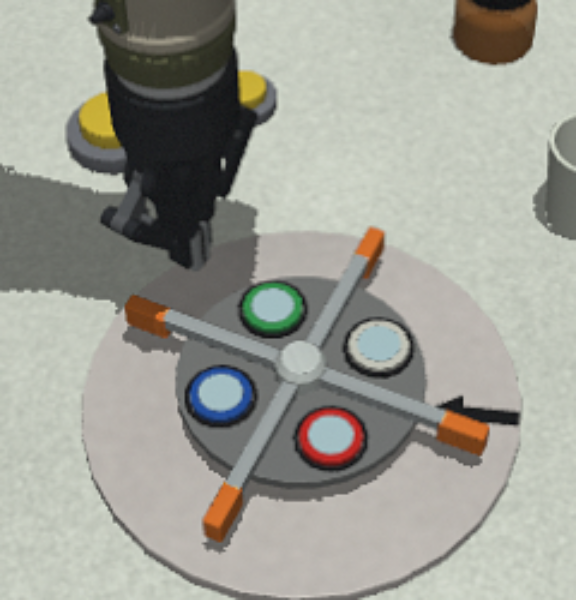

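Emit:
arm_command:
  moves: [-1,3.9,-9.1,2,0,0,-0.0698,-1,1.18,-7.3,0,0,0,-0.0698,-1,1.18,-7.3,0,0,0,-0.0698,-1,1.18,-7.3,0,0,0,-0.0698,-1,1.18,-7.3,0,0,0,-0.0698,-1,1.18,-7.3,0,0,0,-0.0698,-1,1.18,-7.3,0,0,0,-0.0698,-1,1.18,-7.3,0,0,0,-0.0698]

```text
clock: 5.25
tcp_pos: [0.4535, -0.1037, 0.0294]
orientation: [0.001, 0.12, 0.993, -0.0]
wrist_force: [0.2, -0.3, 0.3]
finger_gap: -0.0
grip_force: 0.0
```

Emit:
arm_command:
  moves: [-1,1.18,-7.3,0,0,0,-0.0698,-1,1.18,-7.3,0,0,0,-0.0698,-1,1.18,-7.3,0,0,0,-0.0698,-1,1.18,-7.3,0,0,0,-0.0698,-1,0,0,0,0,0,0]

```text
clock: 5.88
tcp_pos: [0.4448, -0.132, 0.0292]
orientation: [0.001, -0.017, 1.0, -0.001]
wrist_force: [-0.3, -0.4, -0.4]
finger_gap: -0.0
grip_force: 0.0
```

```bash
cat >> h.py <<'E'
def rot():
    np.set_printoptions(precision=4,suppress=True)
    s=get_state(); M=Rq(s["orientation"]); c0=np.array([.5492,-.1482])
    h=np.degrees(np.arctan2(M[1,0],M[0,0])); q=M[:2,:2].T@(np.array(s["tcp_pos"])[:2]-c0)*1000
    print(s["clock"],s["tcp_pos"],s["wrist_force"],"head",h,"tool r,y",q,"q6",s["joint_pos"][5])
    for n in ["top","side"]:
        o,im,d,C=measure(n,save=f"pics/{n}_last.png")
        for k in ["orange","red","blue","green"]:
            for b in o[k]:
                v=b[-1][:2]-c0
                if np.hypot(*v)<.125: print(n,k,b[0],np.round(np.degrees(np.arctan2(v[1],v[0])),2),np.round(np.hypot(*v),4))
E
python3 -c "from h import *;rot()"
```

```text
5.875 [ 0.4448 -0.132   0.0292] [-0.2512 -0.3982 -0.4266] head -178.0618880781258 tool r,y [103.7849  19.6983] q6 -0.4957173813226419
top orange 128 -35.92 0.1084
top orange 124 54.17 0.1082
top orange 140 -126.14 0.1081
top red 270 -81.15 0.0524
top blue 318 -170.5 0.0522
top green 280 98.96 0.0513
side orange 77 53.77 0.1078
side orange 177 -37.53 0.1081
side orange 159 -125.71 0.1114
side red 224 -82.76 0.0548
side blue 250 -167.42 0.0537
side green 204 101.47 0.0486
```

```bash
python3 - <<'E'
import cv2
im=cv2.imread("pics/side_last.png"); print(cv2.imwrite("pics/s3.png",im))
E
```

```text
True
```

View pics/s3.png

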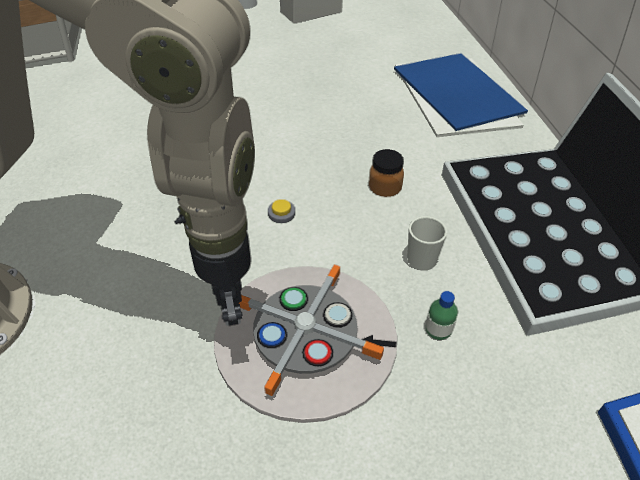

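The side view shows the carousel has not turned. The near block is still at (245,302), and the fingertips, at about (232,320), are past it, so they seem to have gone over it. I'll check how high the tip really is.

```bash
python3 - <<'E'
from h import *
np.set_printoptions(precision=4,suppress=True)
s=get_state(); print(s["tcp_pos"],s["finger_gap"])
C=cam("side"); print("proj tcp",proj(C,s["tcp_pos"]))
im,d=read_camera("side")
for r in range(290,350,4):
    print(r,[tuple(np.round(atd(C,(c,r),d[r,c])*1000).astype(int)) for c in (226,230,234,238)])
E
```

```text
[ 0.4444 -0.1314  0.0287] 9.887432034770363e-05
proj tcp [234.6547 329.8752]
290 [(np.int64(443), np.int64(-170), np.int64(172)), (np.int64(448), np.int64(-169), np.int64(170)), (np.int64(453), np.int64(-170), np.int64(170)), (np.int64(458), np.int64(-151), np.int64(145))]
294 [(np.int64(442), np.int64(-170), np.int64(165)), (np.int64(448), np.int64(-170), np.int64(164)), (np.int64(457), np.int64(-649), np.int64(762)), (np.int64(458), np.int64(-149), np.int64(135))]
298 [(np.int64(442), np.int64(-172), np.int64(160)), (np.int64(447), np.int64(-172), np.int64(158)), (np.int64(452), np.int64(-175), np.int64(161)), (np.int64(457), np.int64(-147), np.int64(123))]
302 [(np.int64(441), np.int64(-175), np.int64(155)), (np.int64(446), np.int64(-176), np.int64(155)), (np.int64(451), np.int64(-148), np.int64(117)), (np.int64(456), np.int64(-149), np.int64(118))]
306 [(np.int64(439), np.int64(-143), np.int64(105)), (np.int64(445), np.int64(-181), np.int64(153)), (np.int64(450), np.int64(-147), np.int64(107)), (np.int64(455), np.int64(-173), np.int64(140))]
310 [(np.int64(439), np.int64(-179), n
[... 1202 characters left out ...]
.int64(-127), np.int64(14)), (np.int64(442), np.int64(-125), np.int64(9)), (np.int64(448), np.int64(-130), np.int64(14))]
338 [(np.int64(429), np.int64(-132), np.int64(13)), (np.int64(435), np.int64(-133), np.int64(11)), (np.int64(441), np.int64(-134), np.int64(12)), (np.int64(447), np.int64(-136), np.int64(13))]
342 [(np.int64(429), np.int64(-140), np.int64(13)), (np.int64(435), np.int64(-141), np.int64(13)), (np.int64(441), np.int64(-142), np.int64(12)), (np.int64(446), np.int64(-144), np.int64(14))]
346 [(np.int64(428), np.int64(-147), np.int64(13)), (np.int64(434), np.int64(-148), np.int64(13)), (np.int64(440), np.int64(-148), np.int64(12)), (np.int64(446), np.int64(-151), np.int64(13))]
```

```bash
python3 - <<'E'
from h import *
np.set_printoptions(precision=4,suppress=True)
C=cam("wrist"); im,d=read_camera("wrist"); cv2.imwrite("pics/w1.png",im)
print(camera_info("wrist"), C[3])
for p in [(60,60),(580,60),(60,420),(580,420),(320,240),(320,60),(320,420)]: print(p, atd(C,p,d[p[1],p[0]]))
E
```

```text
{'fovy': 65.84785061262585, 'cx': 317.3527633529637, 'cy': 236.90953401809713, 'k1': -0.07263518184847034, 'tool_from_camera': array([[-0.0002, -0.9491, -0.3151,  0.0809],
       [ 1.    , -0.0001, -0.0002, -0.0004],
       [ 0.0001, -0.3151,  0.9491, -0.168 ],
       [ 0.    ,  0.    ,  0.    ,  1.    ]])} [ 0.3632 -0.1344  0.1965]
(60, 60) [ 0.3386 -0.2655  0.0009]
(580, 60) [ 0.3294 -0.0022  0.0002]
(60, 420) [ 0.5727 -0.3118  0.0012]
(580, 420) [0.5608 0.0613 0.0006]
(320, 240) [ 0.4258 -0.131   0.0136]
(320, 60) [ 0.3374 -0.1341  0.0005]
(320, 420) [ 0.5122 -0.128   0.0481]
```

View pics/w1.png

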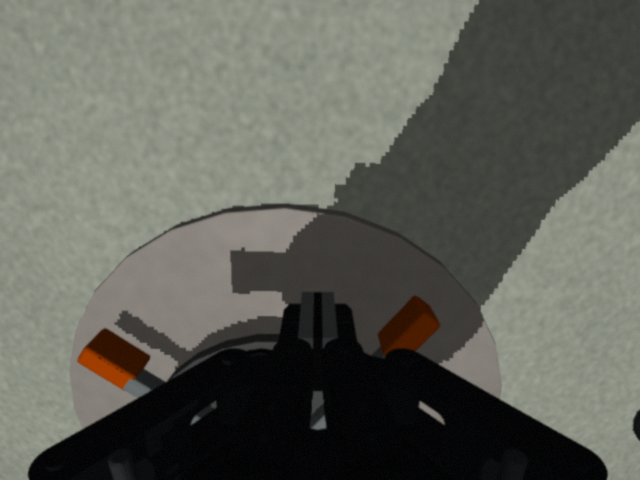

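The wrist view shows the fingertips at about (317,293), between two orange blocks at (115,357) and (410,325). The world heights it gives for the table and plate agree with the reported pose. Next I'll measure how far the fingertips really are from the TCP.

```bash
python3 - <<'E'
from h import *
np.set_printoptions(precision=1,suppress=True)
s=get_state();C=cam("wrist"); im,d=read_camera("wrist"); M=Rq(s["orientation"])
print(proj(C,s["tcp_pos"]))
for r in range(288,350,5):
    print(r,[np.round((M.T@(atd(C,(c,r),d[r,c])-s["tcp_pos"]))*1000).astype(int).tolist() for c in (290,300,310,316,325,340)])
E
```

```text
[318.3 284.7]
288 [[-10, -16, 17], [-10, -10, 17], [-10, -5, 16], [-10, -1, 16], [-10, 4, 16], [-10, 12, 16]]
293 [[-13, -16, 16], [-12, -10, 15], [11, -4, -30], [11, -1, -31], [11, 3, -30], [-13, 12, 16]]
298 [[-16, -16, 15], [-16, -10, 16], [11, -3, -35], [11, -1, -35], [11, 3, -36], [-16, 12, 16]]
303 [[7, -12, -32], [7, -8, -32], [12, -3, -40], [11, -1, -40], [11, 3, -39], [7, 9, -32]]
308 [[7, -12, -36], [7, -7, -36], [11, -3, -44], [11, -1, -44], [11, 2, -42], [7, 9, -36]]
313 [[7, -11, -40], [11, -7, -46], [11, -3, -47], [11, -1, -47], [11, 2, -47], [7, 8, -40]]
318 [[7, -11, -44], [11, -7, -50], [11, -3, -51], [11, -1, -51], [11, 2, -50], [7, 8, -44]]
323 [[6, -11, -46], [11, -7, -54], [11, -3, -54], [11, -1, -55], [11, 2, -54], [7, 8, -47]]
328 [[7, -10, -51], [11, -7, -56], [11, -3, -57], [11, -1, -57], [11, 2, -58], [7, 8, -51]]
333 [[7, -10, -54], [11, -6, -61], [11, -3, -61], [11, -1, -59], [11, 2, -59], [7, 8, -53]]
338 [[12, -9, -64], [12, -6, -64], [11, -3, -63], [10, -1, -62], [11, 2, -63], [12, 7, -65]]
343 [[13, -9, -69], [11, -6, -67], [9, -3, -63], [9, -1, -63], [9, 2, -62], [13, 7, -70]]
348 [[13, -9, -72], [11, -6, -69], [12, -3, -70], [7, -1, -64], [12, 2, -70], [13, 6, -71]]
```

The shut tips really end about 29 mm behind the nominal TCP, so they passed about 10 mm above the block. I'll go back the same way and come down that much lower.

Emit:
arm_command:
  moves: [-1,-1.68,7.2,-8,0,0,0.0698,-1,-1.68,7.2,0,0,0,0.0698,-1,-1.68,7.2,0,0,0,0.0698,-1,-1.68,7.2,0,0,0,0.0698,-1,-1.68,7.2,0,0,0,0.0698,-1,-1.68,7.2,0,0,0,0.0698]

```text
clock: 6.88
tcp_pos: [0.4597, -0.0896, 0.036]
orientation: [-0.0, 0.192, 0.981, 0.0]
wrist_force: [0.4, -0.2, 1.0]
finger_gap: 0.0003
grip_force: 0.0
```

Emit:
arm_command:
  moves: [-1,-1.68,7.2,0,0,0,0.0698,-1,-1.68,7.2,0,0,0,0.0698,-1,-1.68,7.2,0,0,0,0.0698,-1,-1.68,7.2,0,0,0,0.0698,-1,-1.68,7.2,0,0,0,0.0698,-1,-1.68,7.2,0,0,0,0.0698,-1,0,0,0,0,0,0]

```text
clock: 7.75
tcp_pos: [0.4912, -0.0587, 0.036]
orientation: [0.0, 0.39, 0.921, 0.0]
wrist_force: [-0.6, 0.1, -0.3]
finger_gap: -0.0004
grip_force: 0.0
```

Emit:
arm_command:
  moves: [-1,0,0,10,0,0,0,-1,0,0,10,0,0,0,-1,0,0,8,0,0,0,-1,0,0,5,0,0,0,-1,0,0,0,0,0,0]

```text
clock: 8.38
tcp_pos: [0.4905, -0.059, 0.0025]
orientation: [-0.001, 0.391, 0.921, -0.0]
wrist_force: [-0.4, 0.6, -0.0]
finger_gap: -0.0001
grip_force: 0.0
```

```bash
python3 - <<'E'
from h import *
rot()
s=get_state(); print("dz to .003:",(s["tcp_pos"][2]-.003)*1000)
E
```

```text
8.375 [ 0.4905 -0.059   0.0025] [-0.4177  0.5518 -0.0207] head 134.00719814984225 tool r,y [104.9754  19.7301] q6 0.5203159427613584
top orange 132 -35.9 0.1083
top orange 125 54.19 0.1081
top red 272 -81.21 0.0524
top green 101 92.29 0.0468
side orange 78 53.74 0.1079
side orange 142 -36.51 0.1083
side orange 149 -125.82 0.1103
side red 222 -82.76 0.0548
side blue 249 -167.5 0.0537
side green 204 101.48 0.0486
dz to .003: 0.07641554239369142
```

Emit:
arm_command:
  moves: [-1,1.18,-7.3,0,0,0,-0.0698,-1,1.18,-7.3,0,0,0,-0.0698,-1,1.18,-7.3,0,0,0,-0.0698,-1,1.18,-7.3,0,0,0,-0.0698,-1,1.18,-7.3,0,0,0,-0.0698,-1,1.18,-7.3,0,0,0,-0.0698,-1,0,0,0,0,0,0]

```text
clock: 9.35
tcp_pos: [0.4599, -0.0905, 0.0034]
orientation: [0.0, 0.191, 0.982, -0.0]
wrist_force: [1.0, -0.1, 0.6]
finger_gap: -0.0002
grip_force: 0.0
```

```bash
python3 -c "from h import *;rot()"
```

```text
9.35 [ 0.4599 -0.0905  0.0034] [ 0.9876 -0.1302  0.6167] head 157.9254034076852 tool r,y [104.4828  19.9256] q6 0.019477744987543726
top orange 126 -22.43 0.1084
top orange 125 67.69 0.1086
top orange 143 -112.65 0.108
top red 267 -67.7 0.0523
top blue 251 -156.57 0.0517
top green 290 112.83 0.0516
side orange 77 67.49 0.108
side orange 191 -25.32 0.1077
side orange 172 -112.51 0.1119
side red 219 -69.89 0.0544
side blue 250 -154.56 0.0543
side green 205 115.45 0.0489
```

Emit:
arm_command:
  moves: [-1,1.18,-7.3,0,0,0,-0.0698,-1,1.18,-7.3,0,0,0,-0.0698,-1,1.18,-7.3,0,0,0,-0.0698,-1,1.18,-7.3,0,0,0,-0.0698,-1,1.18,-7.3,0,0,0,-0.0698,-1,1.18,-7.3,0,0,0,-0.0698,-1,1.18,-7.3,0,0,0,-0.0698]

```text
clock: 10.32
tcp_pos: [0.4428, -0.1382, 0.0031]
orientation: [0.0, -0.053, 0.999, 0.0]
wrist_force: [0.2, 1.9, 2.6]
finger_gap: -0.0001
grip_force: 0.8
```

Emit:
arm_command:
  moves: [-1,1.18,-7.3,0,0,0,-0.0698,-1,1.18,-7.3,0,0,0,-0.0698,-1,1.18,-7.3,0,0,0,-0.0698,-1,0.59,-3.65,0,0,0,-0.0349,-1,0,0,0,0,0,0]

```text
clock: 10.95
tcp_pos: [0.4438, -0.1643, 0.003]
orientation: [0.0, -0.173, 0.985, 0.0]
wrist_force: [0.5, -0.2, -0.2]
finger_gap: 0.0001
grip_force: 0.0
```

```bash
python3 -c "from h import *;rot()"
```

```text
10.95 [ 0.4438 -0.1643  0.003 ] [ 0.548  -0.1973 -0.1586] head -160.07347181166912 tool r,y [104.5466  20.7559] q6 -0.8722424520515122
top orange 125 18.97 0.1078
top orange 127 -70.93 0.1083
top orange 124 108.65 0.1086
top red 266 -26.4 0.0522
top blue 324 -115.82 0.0524
top green 304 154.46 0.0517
side orange 80 109.89 0.1088
side orange 160 16.18 0.1048
side orange 112 -159.42 0.1137
side orange 169 -71.99 0.1111
side red 225 -29.92 0.0524
side blue 260 -115.71 0.0555
side green 219 158.31 0.0516
```

Emit:
arm_command:
  moves: [-1,0.67,-4.0,0,0,0,-0.0384,-1,0.67,-4.0,0,0,0,-0.0384,-1,0.67,-4.0,0,0,0,-0.0384,-1,0,0,0,0,0,0,-1,0,0,0,0,0,0]

```text
clock: 11.68
tcp_pos: [0.4466, -0.1761, 0.003]
orientation: [0.0, -0.23, 0.973, -0.0]
wrist_force: [-0.2, -0.4, 0.5]
finger_gap: 0.0002
grip_force: 0.0
```

```bash
python3 -c "from h import *;rot()"
```

```text
11.675 [ 0.4466 -0.1761  0.003 ] [-0.2374 -0.3723  0.4593] head -153.4488188994206 tool r,y [104.301   20.8874] q6 -1.0065792119886952
top orange 117 25.57 0.108
top orange 131 -64.31 0.1081
top orange 130 115.22 0.1083
top red 269 -19.9 0.052
top blue 327 -109.5 0.0524
top green 302 161.01 0.0517
side orange 83 116.51 0.1082
side orange 143 23.03 0.1045
side orange 121 -152.98 0.1143
side orange 161 -65.51 0.1109
side red 210 -23.52 0.052
side blue 261 -109.62 0.0557
side green 222 164.7 0.0519
```

Emit:
arm_command:
  moves: [-1,0.15,-0.9,0,0,0,-0.0087,-1,0,0,0,0,0,0,-1,0,12,0,0,0,0,-1,0,8,-10,0,0,0,-1,0,0,-40,0,0,0,-1,0,0,-50,0,0,0,-1,0,0,-50,0,0,0,-1,0,0,0,0,0,0]

```text
clock: 12.78
tcp_pos: [0.44, -0.1603, 0.1577]
orientation: [0.003, -0.234, 0.972, -0.003]
wrist_force: [1.0, 0.5, 0.2]
finger_gap: -0.0002
grip_force: 0.0
```

```bash
cat > b.py <<'E'
from h import *
rot()
im=cv2.imread("pics/top_last.png"); cv2.imwrite("pics/fin1.png",cv2.resize(im[170:410,330:580],None,fx=2.4,fy=2.4,interpolation=cv2.INTER_CUBIC))
o,im,d,C=measure("top"); c0=np.mean([b[1] for b in o["orange"] if np.hypot(*(b[1][:2]-[.549,-.148]))<.12],0)[:2]; print(c0)
for b in o["dark"]:
    if np.hypot(*(b[1]-[473,217]))<10:
        ys,xs=np.nonzero(b[2]); P=np.array([atz(C,(x,y),.012)[:2] for x,y in zip(xs,ys)])-c0
        v=np.linalg.eigh(np.cov(P.T))[1][:,1]; print(b[0],np.degrees(np.arctan2(v[1],v[0])),np.degrees(np.arctan2(*P.mean(0)[::-1])))
for b in o["yellow"]: print(b)
s=get_state(); M=Rq(s["orientation"]); b=np.array([.559,.131,.13]); print(M.T@(b-s["tcp_pos"])*1000)
E
python3 b.py
```

```text
12.775 [ 0.44   -0.1603  0.1577] [1.0156 0.473  0.2082] head -152.88094428847361 tool r,y [102.7116  38.9901] q6 -0.9943514353466074
top orange 118 25.92 0.1081
top orange 127 -64.03 0.1086
top orange 133 115.57 0.1082
top orange 105 -154.0 0.1104
top red 269 -19.69 0.052
top blue 331 -109.29 0.0523
top green 313 161.35 0.052
side orange 85 116.77 0.1086
side orange 96 25.11 0.107
side orange 124 -153.51 0.1105
side orange 144 -64.84 0.1093
side red 212 -23.24 0.052
side blue 261 -109.27 0.0555
side green 220 165.29 0.052
[ 0.549  -0.1485]
273 161.2904738267236 -19.219962339439416
(np.int32(476), array([246.4139, 285.4349]), array([0.5596, 0.1314, 0.022 ]), np.float64(24.61832697999475))
(np.int32(1003), array([258.3111, 359.8534]), array([0.4578, 0.1145, 0.022 ]), np.float64(35.73596596384892))
[-240.7236  202.2016   22.5903]
```

View pics/fin1.png

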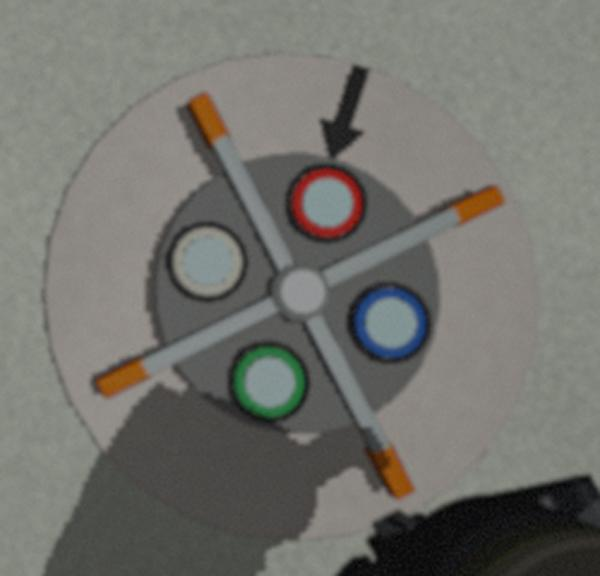

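The crop shows the red lens at (327,203), directly at the arrow's tip at (333,157). By measurement the rotor is at -19.2° and the arrow at -19.0 ±0.3°. Next is the small button.

Emit:
arm_command:
  moves: [-1,-40.1,33.7,0,0,0,0,-1,-40.1,33.7,0,0,0,0,-1,-40.1,33.7,0,0,0,0,-1,-40.1,33.7,0,0,0,0,-1,-40.1,33.7,0,0,0,0,-1,-40.1,33.7,0,0,0,0,-1,0,0,0,0,0,0,-1,0,0,0,0,0,0]

```text
clock: 13.92
tcp_pos: [0.5581, 0.1302, 0.1512]
orientation: [-0.002, -0.235, 0.972, 0.0]
wrist_force: [-1.6, -0.2, 0.1]
finger_gap: -0.0
grip_force: 0.0
```

```bash
cat > c.py <<'E'
from h import *
np.set_printoptions(precision=4,suppress=True)
s=get_state(); M=Rq(s["orientation"]);print(s["clock"],s["tcp_pos"],s["wrist_force"],s["joint_pos"],M[2])
print(M.T@(np.array([.559,.131,-.003])-s["tcp_pos"])*1000)
C=cam("wrist"); im,d=read_camera("wrist"); h=cv2.cvtColor(im,cv2.COLOR_BGR2HSV)
m=cv2.inRange(h,(20,150,60),(32,255,255)); k,l,st,ce=cv2.connectedComponentsWithStats(m)
for i in range(1,k):
    if st[i,4]>100: print(st[i],ce[i],atz(C,ce[i],.021))
print(proj(C,[.559,.131,.021]))
E
python3 c.py
```

```text
13.925 [0.5581 0.1302 0.1512] [-1.567  -0.1616  0.1181] [ 0.0894  0.3339 -0.0614  1.1792 -0.0003 -0.3842] [ 0.0035  0.0011 -1.    ]
[ -1.676    0.0928 154.2058]
[ 326   59   66   69 3527] [358.6601  92.6266] [0.4567 0.1132 0.021 ]
[298 198  27  21 306] [309.6013 207.3856] [0.5538 0.1205 0.021 ]
[318.0514 218.4131]
```

Emit:
arm_command:
  moves: [-1,-1,0,40,0,0,0,-1,0,0,40,0,0,0,-1,0,0,35,0,0,0,-1,0,0,20,0,0,0,-1,0,0,11,0,0,0,-1,0,0,0,0,0,0,-1,0,0,0,0,0,0]

```text
clock: 14.85
tcp_pos: [0.5613, 0.1305, 0.008]
orientation: [0.001, -0.234, 0.972, -0.0]
wrist_force: [-0.2, -0.7, 0.1]
finger_gap: 0.0
grip_force: 0.0
```

```bash
python3 - <<'E'
from h import *
np.set_printoptions(precision=4,suppress=True)
s=get_state(); print(s["tcp_pos"],s["wrist_force"])
im,d=read_camera("side"); cv2.imwrite("pics/btn2.png",cv2.resize(im[150:270,200:340],None,fx=4,fy=4,interpolation=cv2.INTER_CUBIC))
E
```

```text
[0.5613 0.1305 0.008 ] [-0.1565 -0.7463  0.0654]
```

View pics/btn2.png

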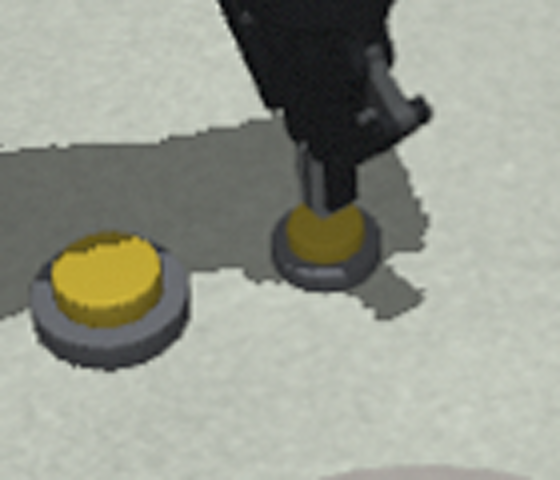

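The crop shows the fingertips at (330,210), straight above the small button's cap. Now I'll press it in small steps.

Emit:
arm_command:
  moves: [-1,1.8,-0.5,6,0,0,0,-1,0,0,5,0,0,0,-1,0,0,4,0,0,0,-1,0,0,2,0,0,0,-1,0,0,0,0,0,0]

```text
clock: 15.52
tcp_pos: [0.5593, 0.1295, -0.0088]
orientation: [0.0, -0.234, 0.972, -0.0]
wrist_force: [-3.2, -1.1, 10.5]
finger_gap: -0.0
grip_force: 5.4
```

Emit:
arm_command:
  moves: [-1,0,0,2,0,0,0,-1,0,0,2,0,0,0,-1,0,0,0,0,0,0]

```text
clock: 15.9
tcp_pos: [0.5595, 0.1295, -0.0093]
orientation: [0.001, -0.234, 0.972, -0.0]
wrist_force: [-13.0, -1.9, 35.4]
finger_gap: 0.0002
grip_force: 18.1
```

Emit:
arm_command:
  moves: [-1,0,0,-2,0,0,0,-1,0,0,0,0,0,0]

```text
clock: 16.15
tcp_pos: [0.5594, 0.1295, -0.0091]
orientation: [0.001, -0.234, 0.972, -0.0]
wrist_force: [-7.6, -1.3, 23.6]
finger_gap: 0.0
grip_force: 11.5
```

```bash
cat > e.py <<'E'
from h import *
np.set_printoptions(precision=4,suppress=True)
s=get_state(); print(s["tcp_pos"],s["wrist_force"])
def yel(im,d,C,tag):
    h=cv2.cvtColor(im,cv2.COLOR_BGR2HSV); m=cv2.inRange(h,(20,130,40),(32,255,255)); m[:, :255]=0; m[:,310:]=0
    ys,xs=np.nonzero(m); ok=(ys>190)&(ys<230); ys,xs=ys[ok],xs[ok]
    P=np.array([atd(C,(x,y),d[y,x]) for x,y in zip(xs,ys)]); print(tag,len(P),"rows",ys.min(),ys.max(),"z pct",np.percentile(P[:,2],[5,25,50,75,95]))
C=cam("side"); im0=cv2.imread("pics/side0.png"); yel(im0,np.load("side0.npy"),C,"before")
im,d=read_camera("side"); yel(im,d,C,"now")
cv2.imwrite("pics/btn3.png",np.hstack([cv2.resize(x[185:235,255:310],None,fx=7,fy=7,interpolation=cv2.INTER_CUBIC) for x in (im0,im)]))
E
python3 e.py
```

```text
[ 0.5594  0.1295 -0.0091] [-7.5781 -1.26   23.6139]
before 246 rows 200 215 z pct [0.0139 0.0196 0.0214 0.0227 0.0244]
now 99 rows 205 215 z pct [0.0121 0.0143 0.0154 0.0167 0.0188]
```

View pics/btn3.png

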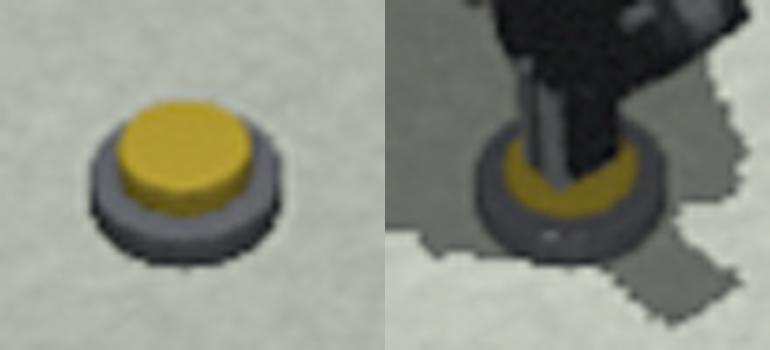

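The comparison shows the cap sunk flush with its housing under the fingertip (right) against standing proud before (left), so it is fully pressed. I'll let it go, lift clear and check.

Emit:
arm_command:
  moves: [-1,0,0,-5,0,0,0,-1,0,0,-8,0,0,0,-1,0,0,-20,0,0,0,-1,0,0,-40,0,0,0,-1,0,0,-50,0,0,0,-1,0,0,0,0,0,0,-1,0,0,0,0,0,0]

```text
clock: 17.08
tcp_pos: [0.5588, 0.1296, 0.1105]
orientation: [-0.0, -0.234, 0.972, 0.0]
wrist_force: [-0.4, 0.5, -0.5]
finger_gap: -0.0002
grip_force: 0.0
```

```bash
python3 e.py; python3 b.py; python3 - <<'E'
from h import *
C=cam("side"); im,d=read_camera("side")
for l in ["spray","jar","cup"]:
    r=recognise("side",l); p=r[0]["point"]; print(l,np.round(p),r[0]["confidence"])
E
```

```text
[0.5588 0.1296 0.1105] [-0.4415  0.5212 -0.5041]
before 246 rows 200 215 z pct [0.0139 0.0196 0.0214 0.0227 0.0244]
now 248 rows 200 215 z pct [0.0138 0.0196 0.0217 0.0229 0.0241]
17.125 [0.5582 0.1295 0.1097] [-0.2748 -0.3412  0.6707] head -152.90288367736986 tool r,y [-134.4909  243.0992] q6 -0.3851645632152911
top orange 131 26.11 0.108
top orange 129 -63.95 0.1083
top orange 138 115.37 0.1083
top orange 144 -154.44 0.1081
top red 289 -19.7 0.0521
top blue 329 -109.28 0.0523
top green 302 161.46 0.0518
side orange 82 116.67 0.1087
side orange 88 25.41 0.1079
side orange 131 -153.77 0.1096
side orange 138 -64.74 0.1087
side red 204 -22.95 0.052
side blue 258 -109.2 0.0555
side green 217 165.42 0.0519
[ 0.5494 -0.1479]
246 161.01582665580707 -19.582575967616123
(np.int32(233), array([250.03  , 289.0258]), array([0.5546, 0.1264, 0.022 ]), np.float64(17.22396045987371))
(np.int32(1007), array([258.1976, 359.8232]), array([0.4579, 0.1147, 0.022 ]), np.float64(35.80715321759479))
[ -1.5703   0.9428 -20.6169]
spray [441. 315.] 0.6
jar [387. 172.] 0.65
cup [424. 238.] 0.83
```

The button is back up, the rotor still stands at -19.2° and the bystanders have not moved.

```bash
python3 -c "from workcell import *;print(hand_in())"
```

```text
the job is handed in; nothing more can be done
None
```

I turned the carousel until the red lens was in line with the arrow (within about 0.5° by camera), then pressed the small yellow button fully down and released it; the robot ended touching nothing, and the job is handed in.

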